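Sort cutlery into the soaking tray and open the cleaner's safety cap

ROBOT

A 6-joint arm with a two-finger parallel gripper is mounted at the origin on a cart in front of the work surface, level with it; the furniture and walls round the work are solid. World frame = base frame: x ahead of the robot, y to its left, z up, the work surface at z = 0. Lengths are in m, angles in rad, forces in N, time in s.
With the tool pointing down it reaches from about 0.375 to 0.975 m from the base axis. Payload 3.8 kg.
Tool frame: the origin (TCP) lies midway between the tips of the shut fingers; the grasp point (between the pads) lies 19 mm behind it; z points along the fingers, y is the line along which they close (so a half turn about z gives the same grasp; the last joint's range is limited). The gripper opens to 85 mm and grips with 20 to 120 N. Pads are 22 mm wide; open, the fingers measure 114 mm over their backs; the gripper's body (76 mm by 85 mm) begins 54 mm behind the grasp point. The pads swing forward as they close: fully open they stand 13 mm farther back than shut.
Start: joints at [-0.037, 0.264, 1.604, -0, 1.274, -0.037], TCP at [0.675, -0, 0.231] pointing down, gripper open.
Joint ranges: [-2.63, 2.63], [-0.94, 2.18], [0.31, 2.57], [-1.31, 4.45], [0, 2.66], [-2.55, 2.55]. Speed limits (rad/s): [2.57, 2.57, 3.14, 3.14, 3.14, 3.14].

INTERFACE

Orientations are given as a rotation vector (axis times angle).
In Python, from workcell import status, read_camera, workorder, masks_of gives the robot as it stands.
- The arm moves only by the tool drive_tool, never from a script. Its argument "rows" is a list of rows, each a list of 7 numbers: the turn, a rotation vector about the tool's x, y, z in degrees, then the shift along the tool's x, y, z in m, then the opening, from 0 (shut) to 1 (fully open). In form: [[ax, ay, az, tx, ty, tz, claw], ...]. A call has 1 to 8 rows; each row shifts and turns the commanded pose from where the row before left it, along the tool's axes as they then stand; what a row does not reach is not made up. A row lasts 1/12 s, in which the tool goes at most 41.7 mm and 7.16 degrees, less where a joint would pass 70% of its speed; a pose out of reach is approached as far as the arm can. A call is refused whole if a number of a shift passes 0.0417 or a number of a turn 7.16, either way. A call with a gripper value outside its range is refused whole. The fingers move at their own pace and stop on an object; "force" is the grip in N (left out, the last holds). Time passes only in rows, so rows that do not move let the fingers close. It gives the time, the measured TCP pose, the force, the opening and the grip force at its end, in the units of the state.
- status.read_state(): the state, without advancing time (a new reading comes with each control period).
- read_camera(name): name is "scene" or "side" or "wrist"; returns a dict with "color" (420x560x3 uint8, red, green, blue), "intrinsics" (3x3 intrinsics, pixels), "D" ([k1, k2, p1, p2, k3] as OpenCV has them; the pictures are not rectified), "world_from_camera" (4x4, takes a point from camera to world coordinates); the wrist camera has in their place "mount" (4x4, takes a point from camera to tool coordinates, whose origin is the TCP and whose axes are the flange's). Camera axes: x right, y up, looking along -z (the intrinsics and any distortion apply to the point x, -y, -z); pixel columns grow to the right and rows downward; lengths in m; the calibration is good to about 2 mm. A picture is of the moment at which its call begins: read the wrist's pose just before it. There is no depth.
- workorder.finish_job(): hands the job in; it is judged then, once.
Trained networks look in a picture, given as the dict that the camera call returned (one of the last four; its "shot" number tells which), for a name from the list of things; names that differ only in an ending like _2 or _b are one class to them, and where a whole thing is asked for, a point or a joint stands for the part that bears it (a point fixed in the world has none). Each returns a list of dicts, best first, with "score" (0 to 1); they miss things now and then, are a little off and sometimes report something else, mostly with a low value. They report only what shows in the picture. A call takes as long as a camera call. They do not tell look-alikes from the thing itself.
- masks_of(picture, name): "mask" (420x560 bool, what is visible of it) and "bbox" ([left, top, right, bottom] in pixels, round what is visible of it).
The state is a dict: "time": time; "q": joint angles; "joint_vel": joint speeds; "joint_torque": joint torques, N m; "tool_pos": TCP position; "tcp_rot": TCP orientation; "wrist_force": force on the tool from outside, world axes, zero at the start; "torque": the same for the moment, N m; "width": opening from 0.0 (shut) to 1.0 (fully open); "grip_force": force on a finger pad.
Only numpy, scipy, OpenCV 4.12 (cv2) and the standard library are available. Lean on these libraries where they do the work, as an engineer would, in place of code of your own. Each camera call takes 0.05 s, during which the arm holds its last target. There are 200 camera calls.

TASK

The cutlery is going to be soaked in cleaner: lay the loose fork and the loose teaspoon in the grey two-lane tray, the fork in the lane where a fork already lies and the teaspoon in the lane where a teaspoon already lies. Then open the cleaner bottle: press its push-and-turn safety cap down, twist it counter-clockwise while pressed until it is free, and lift it off, the bottle standing upright on the worktop all the time and close to where it is. Finish while holding the cap in the gripper, level, roughly a hand's breadth above the bottle's open mouth, ready for pouring; do not put it down or let go, and leave the other kitchen things alone.

Things in the scene. Friction and masses are not known exactly. Their poses are not given: they have to be found in the camera images.
- tray: grey soaking tray, fixed, 240 (x) x 225 (y) x 26 mm, end grips 17 mm beyond; origin: centre of underside, z up. A 5 mm wide, 18 mm high wall along x at y=0 parts two lanes, each 230 mm long, 105 mm wide (|y| 2.5 to 107.5). Inner floor z=5, walls 5 thick, top z=26. In each lane one piece already lies along the outer wall (|y| about 90 mm); 70 mm stays free, centred at |y|=40 mm
- fork: loose steel fork lying on the worktop, to be put in the tray: 193 mm long (its x), 26 wide at the tines, 15 high, 40 g. Origin: centre of its underside, half way along. Grip it across the middle from above, fingers closing along its y; there it counts as a solid bar 22 mm wide and 14 mm high
- fork_in_tray: the fork that already lies in one of the tray's lanes (which one varies): it shows the forks' lane and stays there. Size, origin and axes as the loose fork
- teaspoon: loose steel teaspoon lying on the worktop, to be put in the tray: 130 mm long (its x), 26 wide at the bowl, 11 high, 20 g. Origin: centre of its underside, half way along. Grip it across the middle from above, fingers closing along its y; there it counts as a solid bar 20 mm wide and 10 mm high
- teaspoon_in_tray: the teaspoon that already lies in the tray's other lane: it shows the teaspoons' lane and stays there. Size, origin and axes as the loose teaspoon
- bottle: plain white cleaner bottle, loose, full (about 0.9 kg), standing upright: round body 82 mm across up to z=116 mm, shoulder narrowing to a neck 36 mm across; 191 mm high with its cap. Origin: centre of its underside, z up. Its weight and the pressing on the cap keep it from turning along
- bottle_mouth (a point): centre of the bottle's rim, 180 mm above its underside, on its axis. Teeth on the neck below lock the cap: pulling the locked cap lifts the whole bottle, turning it unpressed turns the whole bottle
- cap: the bottle's ribbed grey push-and-turn safety cap: 52 mm across (54 over the ribs), 32 mm high, 65 g; origin: centre of its open underside, 159 mm above the bottle's underside while locked (cap top 191 mm). Grip its side from above. Pressed at least 3 mm down (bottom at 4.5 to 5 mm) it can be turned counter-clockwise seen from above: free from 0.8 to 1.3 rad, 1.05 is the middle, stop at 1.4
- cap_liner (a joint): travel of the spring disc inside the cap (m): about 0 while locked, 0.0045 to 0.005 when the cap is pressed fully down, below 0 once the cap is off. The spring pushes the cap up with about 7 N when locked and 13 N when fully pressed
- peeler: peeler with a yellow handle on the worktop, 170 x 25 x 18 mm, origin at the centre of its underside; to be left alone
- garlic: garlic bulb, 53 x 54 x 53 mm, origin at the centre of its underside; to be left alone
- mug: white dotted mug, 82 x 117 x 91 mm with its handle, origin at the centre of its underside; to be left alone
- coffee_jar: tall glass jar with a yellow lid, 88 mm across, 190 mm high, origin at the centre of its underside; to be left alone
Things that resemble listed ones, but are neither listed nor needed, are in the scene too. Leave any yellow look-alike of the teaspoon alone.

How it is judged:
On the way, in this order (a step that is already met when the one before it is completed fails the run):
1. the loose fork lies in the forks' lane and the loose teaspoon in the teaspoons' lane, both let go ((((x of fork in the frame of tray between -0.023 and 0.023 m and y of fork in the frame of tray between 0.008 and 0.104 m and z of fork in the frame of tray between -0.005 and 0.032 m and angle between the x axis of fork and the x axis of tray, either way round below 0.45 rad) and (x of fork_in_tray in the frame of tray between -0.023 and 0.023 m and y of fork_in_tray in the frame of tray between 0.008 and 0.104 m and z of fork_in_tray in the frame of tray between -0.005 and 0.032 m and angle between the x axis of fork_in_tray and the x axis of tray, either way round below 0.45 rad) and (x of teaspoon in the frame of tray between -0.055 and 0.055 m and y of teaspoon in the frame of tray between -0.104 and -0.008 m and z of teaspoon in the frame of tray between -0.005 and 0.032 m and angle between the x axis of teaspoon and the x axis of tray, either way round below 0.7 rad) and (x of teaspoon_in_tray in the frame of tray between -0.055 and 0.055 m and y of teaspoon_in_tray in the frame of tray between -0.104 and -0.008 m and z of teaspoon_in_tray in the frame of tray between -0.005 and 0.032 m and angle between the x axis of teaspoon_in_tray and the x axis of tray, either way round below 0.7 rad)) or ((x of fork in the frame of tray between -0.023 and 0.023 m and y of fork in the frame of tray between -0.104 and -0.008 m and z of fork in the frame of tray between -0.005 and 0.032 m and angle between the x axis of fork and the x axis of tray, either way round below 0.45 rad) and (x of fork_in_tray in the frame of tray between -0.023 and 0.023 m and y of fork_in_tray in the frame of tray between -0.104 and -0.008 m and z of fork_in_tray in the frame of tray between -0.005 and 0.032 m and angle between the x axis of fork_in_tray and the x axis of tray, either way round below 0.45 rad) and (x of teaspoon in the frame of tray between -0.055 and 0.055 m and y of teaspoon in the frame of tray between 0.008 and 0.104 m and z of teaspoon in the frame of tray between -0.005 and 0.032 m and angle between the x axis of teaspoon and the x axis of tray, either way round below 0.7 rad) and (x of teaspoon_in_tray in the frame of tray between -0.055 and 0.055 m and y of teaspoon_in_tray in the frame of tray between 0.008 and 0.104 m and z of teaspoon_in_tray in the frame of tray between -0.005 and 0.032 m and angle between the x axis of teaspoon_in_tray and the x axis of tray, either way round below 0.7 rad))) and contact force between each of fork, teaspoon and the fingers below 0.05 N), for 0.2 s.
2. the cap is pressed down on the bottle (z of cap in the frame of bottle below 0.1565 m and horizontal distance between cap and bottle_mouth below 0.005 m), for 0.1 s.
3. the cap is off and above the bottle's mouth (z of cap in the frame of bottle above 0.195 m), for 0.1 s.
At the end, for the whole second after the job is handed in: Loose fork and teaspoon let go inside the lane of their kind. Fingers hold the cap still, level within 0.3 rad, underside 40 to 160 mm above the rim and within 40 mm of the mouth's axis, touching nothing else. Bottle upright on the worktop, untouched, within 60 mm of its start (all of step 1 and z of cap in the frame of bottle_mouth between 0.04 and 0.16 m and horizontal distance between cap and bottle_mouth below 0.04 m and angle between cap's own z axis and vertical below 0.3 rad and contact force between cap and the fingers above 1 N and contact force between cap and bottle below 0.05 N and linear speed of cap below 0.03 m/s and angle between bottle's own z axis and vertical below 0.05 rad and height (world z) of bottle below 0.004 m and linear speed of bottle below 0.02 m/s and distance of bottle from where it was at the start of the episode below 0.06 m and contact force between bottle and the arm below 0.05 N and contact force between bottle and the fingers below 0.05 N); the arm keeps its last pose, push and grip.
It fails at once if the bottle is lifted off the worktop or tipped (height (world z) of bottle above 0.012 m or angle between bottle's own z axis and vertical above 0.25 rad).
It fails at once if another kitchen thing is moved more than 3 cm or knocked over (distance of any of peeler, garlic, mug, coffee_jar from where it was at the start of the episode above 0.03 m or angle between any of peeler, garlic, mug, coffee_jar's own z axis and vertical above 0.4 rad).
It also fails if it takes over 69 s, if anything falls off the work surface, if the arm or the gripper's body presses on something with over 40 N, if the wrist force passes 120 N, or if a joint passes its speed limit or range.

## Working session

There is one attempt and no reset: what is moved stays moved. The work goes in short steps, Python scripts to look and compute and a tool call to move; the robot and the scene stay as the last step left them, time stands still between calls to the robot, and variables do not carry over. Pictures are saved under pics/ and viewed, at most 13 in all, crops included, and the job is handed in when it is done.

Besides the shell and the picture viewer there is one more tool, called after "Request:" as name(argument=value, ...) on one line, values as JSON. drive_tool: Moves the arm, as the interface text tells. Its arguments: {"type":"object","properties":{"rows":{"type":"array"},"force":{"type":"number"}},"required":["rows"]}

```bash
mkdir -p pics
cat > h.py <<'E'
import numpy as np,cv2
from scipy.spatial.transform import Rotation as R
from workcell import status, read_camera, workorder, masks_of
def wfc(p,s=None):
    if 'world_from_camera' in p: return np.array(p['world_from_camera'])
    T=np.eye(4);T[:3,:3]=R.from_rotvec(s['tcp_rot']).as_matrix();T[:3,3]=s['tool_pos'];return T@np.array(p['mount'])
def unproj(p,uv,z,s=None):
    T=wfc(p,s)
    n=cv2.undistortPoints(np.array(uv,float).reshape(-1,1,2),np.array(p['intrinsics']),np.array(p['D'])).reshape(-1,2)
    d=np.c_[n[:,0],-n[:,1],-np.ones(len(n))]@T[:3,:3].T
    o=T[:3,3]; return o+d*((z-o[2])/d[:,2])[:,None]
def proj(p,X,s=None):
    T=np.linalg.inv(wfc(p,s));c=np.atleast_2d(X)@T[:3,:3].T+T[:3,3]
    c=c*[1,-1,-1]
    return cv2.projectPoints(c,np.zeros(3),np.zeros(3),np.array(p['intrinsics']),np.array(p['D']))[0].reshape(-1,2)
def axis(p,m,z,s=None):
    v,u=np.nonzero(m);P=unproj(p,np.c_[u,v],z,s)[:,:2]
    (c,sz,a)=cv2.minAreaRect((P*1000).astype(np.float32))
    if sz[0]<sz[1]: a+=90
    return np.array(c)/1000,(a+90)%180-90,sorted(sz)
E
python3 - <<'E'
from h import *
print(status.read_state())
ims=[]
for n in ['scene','side']:
    p=read_camera(n);cv2.imwrite(f'pics/{n}.png',p['color'][:,:,::-1]);T=wfc(p);print(n,T[:3,3].round(3),-T[:3,2].round(2))
    for k,z in [('tray',.026),('fork',.008),('teaspoon',.006),('bottle',0),('cap',.191),('peeler',.01),('garlic',.03),('mug',.05),('coffee_jar',.1)]:
        for d in masks_of(p,k):
            c,a,sz=axis(p,d['mask'],z); print(k,round(d['score'],2),d['bbox'],c.round(3),round(a,1),np.round(sz))
E
```

```text
{'time': 0.0, 'q': array([-3.68981708e-02,  2.64763708e-01,  1.60539402e+00,  1.71963226e-06,
        1.27371105e+00, -3.68945459e-02]), 'joint_vel': array([ 0.00330479,  0.00036845, -0.00021788,  0.0017425 , -0.00017133,
        0.00172366]), 'joint_torque': array([ 6.10465631e-04, -5.15121067e+01, -3.67308676e+01, -4.07824507e-05,
        1.31324201e-02,  1.46811578e-05]), 'tool_pos': array([6.74254714e-01, 2.74697383e-05, 2.29944114e-01]), 'tcp_rot': array([-2.22026533, -2.22025616,  0.00242998]), 'wrist_force': array([-0.47866084,  0.04328158, -0.0124624 ]), 'torque': array([-0.07025886, -0.03071243,  0.018359  ]), 'grip_force': 0.0, 'width': 1.0017506870644752}
scene [-0.675  0.756  1.088] [ 0.73 -0.4  -0.56]
tray 0.97 [223.6, 222.9, 325.8, 293.5] [0.485 0.145] 11.3 [249. 281.]
fork 0.43 [322.6, 232.5, 348.0, 257.4] [ 0.438 -0.063] 3.0 [ 13. 146.]
teaspoon 0.63 [187.9, 275.7, 218.3, 302.4] [0.456 0.399] 9.8 [ 26. 136.]
teaspoon 0.45 [202.2, 218.8, 215.4, 238.4] [0.732 0.261] -13.7 [ 19. 100.]
bottle 0.84 [330.3, 179.6, 346.8, 224.3] [ 0.672 -0.233] -34.9 [ 66. 281.]
cap 0.44 [33
[... 567 characters left out ...]
241.1, 352.9] [0.457 0.393] 19.8 [ 28. 125.]
teaspoon 0.59 [167.9, 219.4, 198.8, 251.9] [0.732 0.268] -2.7 [ 27. 120.]
bottle 0.55 [315.0, 134.7, 347.7, 174.4] [ 0.596 -0.214] -52.4 [ 88. 150.]
cap 0.9 [326.9, 120.6, 348.5, 138.1] [ 0.571 -0.169] -50.2 [52. 71.]
cap 0.41 [196.0, 323.5, 237.6, 354.1] [0.411 0.409] 16.7 [ 20. 103.]
peeler 0.58 [357.5, 192.5, 409.7, 219.1] [ 0.382 -0.182] 11.1 [ 26. 164.]
peeler 0.34 [194.7, 325.6, 241.5, 354.6] [0.455 0.396] 16.7 [ 23. 123.]
garlic 0.77 [259.2, 172.8, 280.8, 190.3] [ 0.662 -0.001] -47.9 [51. 52.]
mug 0.91 [362.3, 132.1, 406.9, 173.6] [ 0.486 -0.286] -31.0 [115. 130.]
coffee_jar 0.66 [303.7, 83.0, 332.3, 121.3] [ 0.704 -0.269] -54.7 [ 80. 137.]
```

View pics/scene.png

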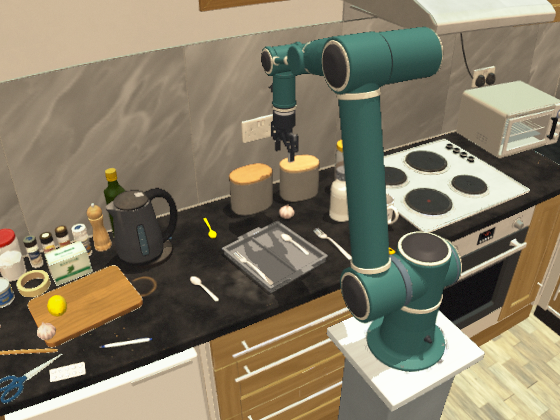

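View pics/side.png

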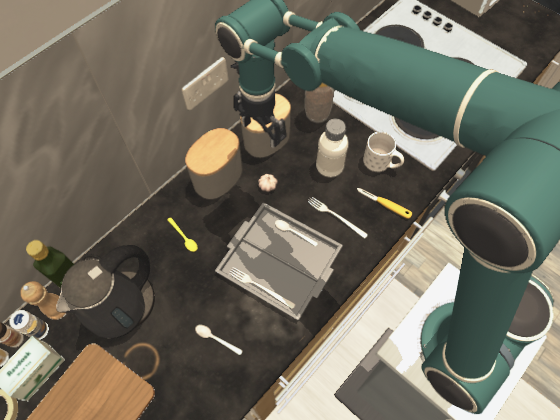

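The loose steel teaspoon candidates are side px (218,340), which is steel, and (183,235), which is yellow. The steel one fits and the yellow one is the look-alike. The loose fork is at (338,218). In the tray, the fork is at (262,287) and the spoon at (297,233). I'll confirm with a top-down crop.

Run:
```python
from h import *
p=read_camera('side')
xs,ys=np.meshgrid(np.arange(560),np.arange(800))  # row: x from .62 down ; col: y from .5 to -.3 -> 1mm/px
# image rows: x .75->.30 (top=far), cols: y .48->-.32
X=np.stack(np.meshgrid(np.linspace(.48,-.32,800),np.linspace(.77,.30,470)),-1).reshape(-1,2)
m=proj(p,np.c_[X[:,1],X[:,0],np.full(len(X),.008)]).astype(np.float32).reshape(470,800,2)
im=cv2.remap(p['color'],m[...,0],m[...,1],cv2.INTER_LINEAR)
cv2.imwrite('pics/top.png',im[:,:,::-1])
w=read_camera('wrist');cv2.imwrite('pics/w0.png',w['color'][:,:,::-1]);print(w['mount'],w['intrinsics'])
```

```text
[[ 1.15638941e-04  9.57520182e-01  2.88366237e-01  7.46509263e-02]
 [ 9.99999950e-01 -1.95889761e-04  2.49437887e-04 -4.62987904e-04]
 [ 2.95329804e-04  2.88366194e-01 -9.57520157e-01 -1.40711963e-01]
 [ 0.00000000e+00  0.00000000e+00  0.00000000e+00  1.00000000e+00]] [[289.91827718   0.         279.9957811 ]
 [  0.         289.91827718 212.09462047]
 [  0.           0.           1.        ]]
```

View pics/top.png

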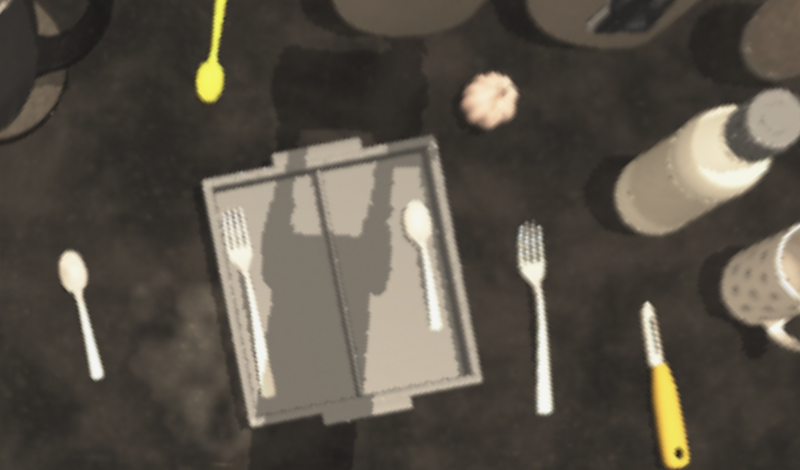

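View pics/w0.png

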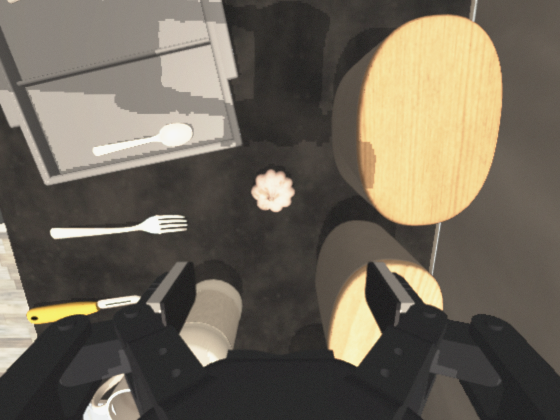

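The crop confirms it: steel spoon at about (0.455, 0.395) and yellow spoon at the upper left. The loose fork is at about (0.452, -0.058), yaw about 4.5°. The tray is at about (0.485, 0.145), yaw about 11°, with forks in its +y lane and teaspoons in its -y lane. I'm moving over the fork.

Request:
drive_tool(rows=[[0,0,0,-0.0096,-0.037,0.0133,0.6],[0,0,0,-0.0096,-0.037,0.0133,0.6],[0,0,0,-0.0096,-0.037,0.0133,0.6],[0,0,0,-0.0096,-0.037,0.0133,0.6],[0,0,0,-0.0096,-0.037,0.0133,0.6],[0,0,0,-0.0096,-0.037,0.0133,0.6],[0,0,-7,0,0,0,0.6],[0,0,-7,0,0,0,0.6]])

```text
time: 1.77
tool_pos: [0.4482, -0.0575, 0.1489]
tcp_rot: [-1.926, -2.476, 0.004]
wrist_force: [0.9, 0.9, 0.3]
width: 0.603
grip_force: 0.0
```

Request:
drive_tool(rows=[[0,0,-7,0,0,0,0.6],[0,0,-7,0,0,0,0.6],[0,0,-7,0,0,0,0.6],[0,0,-7,0,0,0,0.6],[0,0,-7,0,0,0,0.6],[0,0,-7,0,0,0,0.6],[0,0,-7,0,0,0,0.6],[0,0,-7,0,0,0,0.6]])

```text
time: 2.43
tool_pos: [0.4531, -0.0576, 0.1517]
tcp_rot: [0.536, 3.095, 0.0]
wrist_force: [0.1, -1.0, 0.4]
width: 0.601
grip_force: 0.0
```

Request:
drive_tool(rows=[[0,0,-7,0,0,0,0.6],[0,0,-7,0,0,0,0.6],[0,0,-7,0,0,0,0.6],[0,0,-3.5,0,0,0,0.6],[0,0,0,0,0,0,0.6]])

```text
time: 2.85
tool_pos: [0.4531, -0.0576, 0.1517]
tcp_rot: [-0.126, 3.139, -0.0]
wrist_force: [0.4, 0.3, 0.6]
width: 0.597
grip_force: 0.0
```

```bash
cat > look.py <<'E'
import sys
from h import *
s=status.read_state();p=read_camera('wrist')
M=R.from_rotvec(s['tcp_rot']).as_matrix()
yaw=np.degrees(np.arctan2(M[1,1],M[0,1]))
print('t',round(s['time'],2),'tcp',s['tool_pos'].round(4),'tool y yaw',yaw.round(1),'q6',s['q'][5].round(2),'w',round(s['width'],2),'g',s['grip_force'].round(1))
cv2.imwrite(f'pics/{sys.argv[1]}.png',p['color'][:,:,::-1])
for a in sys.argv[2:]:
    k,z=a.split(':')
    for d in masks_of(p,k):
        c,an,sz=axis(p,d['mask'],float(z),s)
        v=np.r_[c,0]-np.r_[s['tool_pos'][:2],0]
        print(k,round(d['score'],2),np.round(d['bbox']),'c',c.round(4),'ang',round(an,1),np.round(sz),'tool xy',(M.T@v)[:2].round(4))
E
python3 look.py w1 fork:0.008 tray:0.026
```

```text
Traceback (most recent call last):
  File "look.py", line 6, in <module>
    print('t',round(s['time'],2),'tcp',s['tool_pos'].round(4),'tool y yaw',yaw.round(1),'q6',s['q'][5].round(2),'w',round(s['width'],2),'g',s['grip_force'].round(1))
                                                                                                                                            ^^^^^^^^^^^^^^^^^^^^^
AttributeError: 'float' object has no attribute 'round'
```

```bash
sed -i "s/s\['grip_force'\].round(1)/round(s['grip_force'],1)/" look.py; python3 look.py w1 fork:0.008 tray:0.026
```

```text
t 2.9 tcp [ 0.4531 -0.0576  0.1517] tool y yaw 94.4 q6 -1.83 w 0.6 g 0.0
fork 0.75 [267.  98. 291. 283.] c [ 0.4505 -0.0574] ang 2.5 [ 25. 185.] tool xy [0.0025 0.0004]
tray 0.65 [352. 105. 560. 362.] c [0.488  0.1257] ang 20.1 [200. 279.] tool xy [-0.0489  0.18  ]
tray 0.44 [ 97. 266. 195. 420.] c [ 0.6322 -0.2041] ang -10.7 [ 91. 227.] tool xy [-0.1672 -0.1599]
```

Request:
drive_tool(rows=[[0,0,0,0,0,0.035,0.6],[0,0,0,0,0,0.035,0.6],[0,0,0,0,0,0.035,0.6],[0,0,0,0,0,0.03,0.6],[0,0,0,0,0,0.012,0.6],[0,0,0,0,0,0,0.6],[0,0,0,0,0,0,0.1],[0,0,0,0,0,0,0.1]], force=40)

```text
time: 3.72
tool_pos: [0.4543, -0.0578, 0.0056]
tcp_rot: [-0.123, 3.137, -0.001]
wrist_force: [0.5, -0.2, 0.4]
width: 0.323
grip_force: 0.0
```

Request:
drive_tool(rows=[[0,0,0,0,0,0,0.1],[0,0,0,0,0,0,0.1],[0,0,0,0,0,0,0.1],[0,0,0,0,0,0,0.1]])

```text
time: 4.05
tool_pos: [0.4548, -0.0579, 0.0061]
tcp_rot: [-0.123, 3.136, -0.001]
wrist_force: [0.5, -0.4, 6.8]
width: 0.156
grip_force: 34.8
```

Request:
drive_tool(rows=[[0,0,0,0,0,-0.02,0.1],[0,0,0,0,0,-0.04,0.1],[0,0,0,0,0,-0.03,0.1],[0,0,0,0,0,0,0.1]])

```text
time: 4.38
tool_pos: [0.458, -0.0585, 0.1011]
tcp_rot: [-0.123, 3.128, -0.004]
wrist_force: [1.6, 0.2, -0.7]
width: 0.157
grip_force: 32.4
```

```bash
python3 look.py w2 fork:0.09 tray:0.026
```

```text
t 4.38 tcp [ 0.458  -0.0585  0.1011] tool y yaw 94.5 q6 -1.83 w 0.16 g 32.4
fork 0.62 [262.  68. 299. 355.] c [ 0.4426 -0.0596] ang 5.7 [ 25. 166.] tool xy [0.0155 0.0001]
tray 0.56 [370.  93. 560. 390.] c [0.4976 0.1013] ang 20.8 [156. 279.] tool xy [-0.0519  0.1562]
tray 0.2 [391. 203. 415. 318.] c [0.4859 0.044 ] ang 16.2 [ 18. 104.] tool xy [-0.0359  0.1   ]
```

View pics/w2.png

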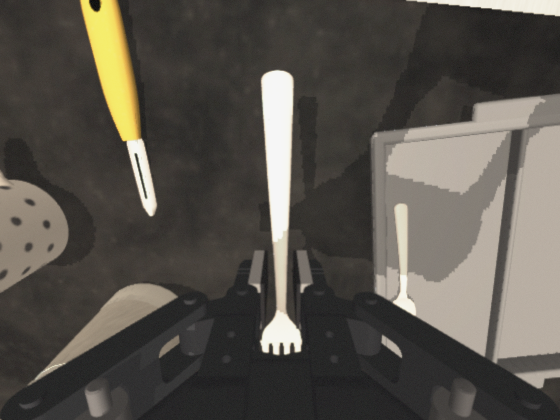

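The fork is held level at (280,200). The tray's spoon lane is next to it at the right. I'm carrying it over to the forks' lane.

Request:
drive_tool(rows=[[0,0,0,-0.006,0.034,0,0.1],[0,0,0,-0.006,0.034,0,0.1],[0,0,0,-0.006,0.034,0,0.1],[0,0,0,-0.006,0.034,0,0.1],[0,0,0,-0.006,0.034,0,0.1],[0,0,0,-0.006,0.034,0,0.1],[0,0,0,-0.006,0.0355,0,0.1],[0,0,-6.5,0,0,0,0.1]])

```text
time: 5.2
tool_pos: [0.4752, 0.1893, 0.0928]
tcp_rot: [0.306, -3.125, -0.003]
wrist_force: [-0.3, 0.5, -0.2]
width: 0.158
grip_force: 32.4
```

Request:
drive_tool(rows=[[0,0,0,0,0,0,0.1],[0,0,0,0,0,0,0.1]])

```text
time: 5.37
tool_pos: [0.4743, 0.1841, 0.0924]
tcp_rot: [0.299, -3.123, 0.002]
wrist_force: [-1.2, -0.3, -0.4]
width: 0.155
grip_force: 32.4
```

```bash
python3 look.py w3 tray:0.026 fork:0.02
python3 - <<'E'
from h import *
p=read_camera('scene');q=read_camera('side')
for c in (p,q):
  for k,z in [('cap',.18),('bottle',.05)]:
    for d in masks_of(c,k):
      print(k,round(d['score'],2),np.round(d['bbox']),axis(c,d['mask'],z)[0].round(3))
E
```

```text
t 5.37 tcp [0.4743 0.1841 0.0924] tool y yaw 100.9 q6 -1.44 w 0.15 g 32.4
tray 0.73 [ 36.  28. 392. 359.] c [0.4753 0.1418] ang 11.1 [233. 252.] tool xy [ 0.007  -0.0417]
fork 0.74 [264.  67. 304. 356.] c [0.4806 0.1849] ang 12.1 [ 35. 232.] tool xy [-0.0064 -0.0004]
cap 0.44 [334. 168. 352. 184.] [ 0.572 -0.177]
bottle 0.93 [330. 180. 356. 224.] [ 0.603 -0.196]
cap 0.57 [328. 119. 347. 137.] [ 0.575 -0.176]
bottle 0.77 [314. 134. 351. 175.] [ 0.579 -0.183]
bottle 0.54 [214. 220. 340. 319.] [0.478 0.15 ]
```

View pics/w3.png

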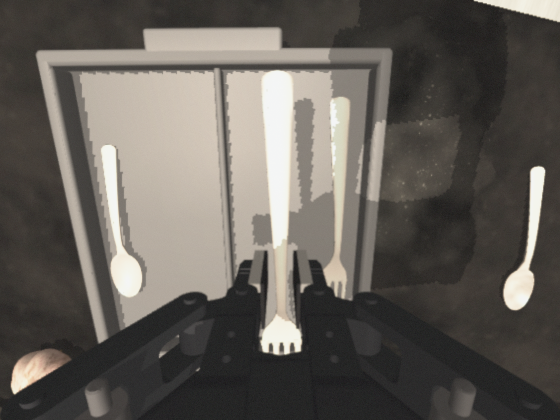

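Request:
drive_tool(rows=[[0,0,0,-0.005,0,0.03,0.1],[0,0,0,0,0,0.03,0.1],[0,0,0,0,0,0.012,0.1],[0,0,0,0,0,0.005,0.1],[0,0,0,0,0,0.003,0.1],[0,0,0,0,0,0,0.1]])

```text
time: 6.32
tool_pos: [0.4812, 0.1854, 0.0147]
tcp_rot: [0.301, -3.127, -0.0]
wrist_force: [1.3, -0.3, -0.4]
width: 0.161
grip_force: 32.4
```

Request:
drive_tool(rows=[[0,0,0,0,0,0,0.36],[0,0,0,0,0,0,0.36],[0,0,0,0,0,0,0.36],[0,0,0,0,0,0,0.36]])

```text
time: 6.65
tool_pos: [0.4818, 0.1857, 0.0156]
tcp_rot: [-0.301, 3.125, 0.001]
wrist_force: [0.1, 0.5, -0.1]
width: 0.359
grip_force: 0.0
```

Request:
drive_tool(rows=[[0,0,0,0,0,-0.03,0.36],[0,0,0,0,0,-0.04,0.4],[0,0,0,-0.0022,0.035,-0.035,0.6],[0,0,0,-0.0022,0.035,-0.015,0.6],[0,0,0,-0.0022,0.035,0,0.6],[0,0,0,-0.0022,0.035,0,0.6],[0,0,0,-0.0022,0.035,0,0.6],[0,0,0,-0.0022,0.035,0,0.6]])

```text
time: 7.32
tool_pos: [0.4544, 0.3903, 0.1299]
tcp_rot: [-0.301, 3.126, 0.001]
wrist_force: [0.2, -0.1, -0.0]
width: 0.601
grip_force: 0.0
```

Request:
drive_tool(rows=[[0,0,0,0,0,0,0.6],[0,0,0,0,0,0,0.6],[0,0,0,0,0,0,0.6]])

```text
time: 7.57
tool_pos: [0.4543, 0.3883, 0.1289]
tcp_rot: [0.303, -3.127, 0.001]
wrist_force: [0.3, -1.5, -0.1]
width: 0.603
grip_force: 0.0
```

```bash
python3 look.py w4 teaspoon:0.005
python3 - <<'E'
from h import *
p=read_camera('side')
for d in masks_of(p,'fork'): print(round(d['score'],2),axis(p,d['mask'],.012))
for d in masks_of(p,'tray'): print(round(d['score'],2),axis(p,d['mask'],.026))
E
```

```text
t 7.57 tcp [0.4543 0.3883 0.1289] tool y yaw 101.1 q6 -1.1 w 0.6 g 0.0
teaspoon 0.56 [276. 140. 302. 273.] c [0.4557 0.3979] ang 12.3 [ 26. 130.] tool xy [-0.0032  0.0091]
teaspoon 0.54 [125. 376. 156. 420.] c [0.7176 0.27  ] ang -16.6 [13. 80.] tool xy [-0.2358 -0.1666]
0.65 (array([0.53640338, 0.19933264]), 12.286978721618652, [21.539304733276367, 60.94108200073242])
0.96 (array([0.48346558, 0.14469414]), 10.117720603942871, [232.9800262451172, 273.17333984375])
```

Request:
drive_tool(rows=[[0,0,0,-0.003,0.009,0.03,0.6],[0,0,0,0,0,0.035,0.6],[0,0,0,0,0,0.035,0.6],[0,0,0,0,0,0.02,0.6],[0,0,0,0,0,0.004,0.6],[0,0,0,0,0,0,0.6],[0,0,0,0,0,0,0.1],[0,0,0,0,0,0,0.1]], force=40)

```text
time: 8.48
tool_pos: [0.4576, 0.399, 0.0073]
tcp_rot: [-0.3, 3.124, 0.004]
wrist_force: [0.7, 0.5, -0.2]
width: 0.33
grip_force: 0.0
```

Request:
drive_tool(rows=[[0,0,0,0,0,0,0.1],[0,0,0,0,0,0,0.1],[0,0,0,0,0,0,0.1],[0,0,0,0,0,0,0.1]])

```text
time: 8.82
tool_pos: [0.4578, 0.3992, 0.0091]
tcp_rot: [-0.301, 3.123, 0.003]
wrist_force: [-2.5, -3.2, 13.4]
width: 0.101
grip_force: 8.3
```

Request:
drive_tool(rows=[[0,0,0,0,0,-0.02,0.1],[0,0,0,0,0,-0.04,0.1],[0,0,0,0,0,-0.04,0.1],[0,0,0,0,0,0,0.1]])

```text
time: 9.15
tool_pos: [0.4614, 0.4025, 0.1159]
tcp_rot: [-0.3, 3.112, 0.015]
wrist_force: [1.6, 0.8, 0.9]
width: 0.097
grip_force: 0.0
```

```bash
python3 look.py w5 teaspoon:0.105
```

```text
t 9.15 tcp [0.4614 0.4025 0.1159] tool y yaw 101.0 q6 -1.09 w 0.1 g 0.0
teaspoon 0.92 [266. 124. 292. 267.] c [0.4279 0.3962] ang 10.8 [15. 78.] tool xy [0.0341 0.0002]
teaspoon 0.69 [ 50.  61. 105. 275.] c [0.4357 0.2923] ang 10.8 [ 11. 116.] tool xy [ 0.0462 -0.1033]
```

View pics/w5.png

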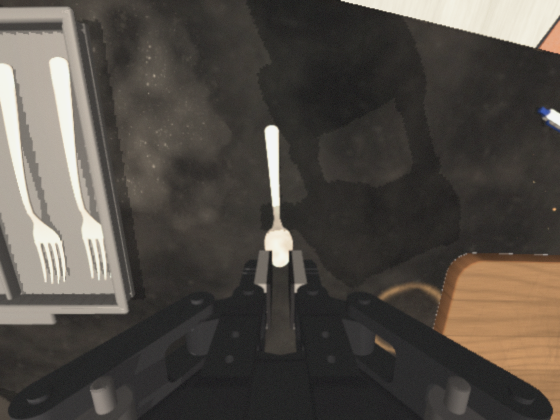

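The fork lies in its lane at (70,170). The spoon slipped out and still lies on the worktop at (278,190), because the tips were too high while open. I'll re-measure and grasp lower.

```bash
python3 look.py w6 teaspoon:0.005
```

```text
t 9.25 tcp [0.4584 0.4    0.1097] tool y yaw 101.0 q6 -1.09 w 0.1 g 0.0
teaspoon 0.68 [266. 131. 294. 273.] c [0.4554 0.4022] ang 10.3 [ 25. 130.] tool xy [0.0025 0.0027]
```

Request:
drive_tool(rows=[[0,0,0,0.0025,0.0025,0.03,0.5],[0,0,0,0,0,0.035,0.5],[0,0,0,0,0,0.03,0.5],[0,0,0,0,0,0.012,0.5],[0,0,0,0,0,0.003,0.5],[0,0,0,0,0,0,0.5]], force=40)

```text
time: 9.85
tool_pos: [0.4497, 0.3976, -0.0021]
tcp_rot: [0.302, -3.118, 0.009]
wrist_force: [-15.6, -12.9, 38.1]
width: 0.503
grip_force: 18.9
```

Request:
drive_tool(rows=[[0,0,0,0,0,0,0.25],[0,0,0,0,0,0,0.1],[0,0,0,0,0,0,0.05],[0,0,0,0,0,0,0.05],[0,0,0,0,0,0,0.05],[0,0,0,0,0,0,0.05]])

```text
time: 10.35
tool_pos: [0.4545, 0.402, 0.0002]
tcp_rot: [-0.3, 3.124, 0.004]
wrist_force: [-7.5, -3.3, 32.8]
width: 0.214
grip_force: 44.0
```

Request:
drive_tool(rows=[[0,0,0,0,0,-0.02,0.05],[0,0,0,0,0,-0.04,0.05],[0,0,0,0,0,-0.04,0.05],[0,0,0,0,0,0,0.05]])

```text
time: 10.68
tool_pos: [0.4568, 0.4032, 0.1026]
tcp_rot: [-0.3, 3.117, 0.01]
wrist_force: [1.2, 0.7, 1.0]
width: 0.207
grip_force: 38.4
```

```bash
python3 look.py w7 teaspoon:0.105
```

```text
t 10.68 tcp [0.4568 0.4032 0.1026] tool y yaw 101.0 q6 -1.08 w 0.21 g 38.4
teaspoon 0.82 [261. 148. 306. 354.] c [0.4525 0.4041] ang 12.6 [ 27. 119.] tool xy [0.0041 0.0017]
```

Gripped. Carrying it to the spoons' lane.

Request:
drive_tool(rows=[[0,0,0,0.003,-0.037,0,0.05],[0,0,0,0.003,-0.037,0,0.05],[0,0,0,0.003,-0.037,0,0.05],[0,0,0,0.003,-0.037,0,0.05],[0,0,0,0.003,-0.037,0,0.05],[0,0,0,0.003,-0.037,0,0.05],[0,0,0,0.003,-0.037,0,0.05],[0,0,0,0.002,-0.037,0,0.05]])

```text
time: 11.45
tool_pos: [0.484, 0.1029, 0.0921]
tcp_rot: [0.301, -3.121, 0.001]
wrist_force: [0.1, 0.0, -0.7]
width: 0.211
grip_force: 38.5
```

Request:
drive_tool(rows=[[0,0,0,0,0,0,0.05],[0,0,0,0,0,0,0.05],[0,0,0,0,0,0,0.05]])

```text
time: 11.7
tool_pos: [0.4852, 0.1047, 0.093]
tcp_rot: [0.299, -3.123, -0.0]
wrist_force: [0.2, 0.2, 0.1]
width: 0.212
grip_force: 38.5
```

```bash
python3 look.py w8 teaspoon:0.01 tray:0.026
python3 - <<'E'
from h import *
p=read_camera('side')
for d in masks_of(p,'tray'): print(round(d['score'],2),axis(p,d['mask'],.026))
for d in masks_of(p,'teaspoon'): print(d['bbox'],round(d['score'],2),axis(p,d['mask'],.01))
E
```

```text
t 11.7 tcp [0.4852 0.1047 0.093 ] tool y yaw 100.9 q6 -1.6 w 0.21 g 38.5
teaspoon 0.58 [262. 146. 304. 353.] c [0.522 0.114] ang 12.4 [ 41. 191.] tool xy [-0.0378  0.0021]
tray 0.65 [158.  37. 511. 373.] c [0.4826 0.1421] ang 11.0 [233. 268.] tool xy [-0.0045  0.0372]
0.75 (array([0.48328738, 0.14378778]), 12.100859642028809, [238.45095825195312, 274.7470703125])
[265.3, 221.2, 311.0, 250.5] 0.7 (array([0.51372925, 0.07678166]), 13.455658912658691, [20.971580505371094, 133.86273193359375])
```

View pics/w8.png

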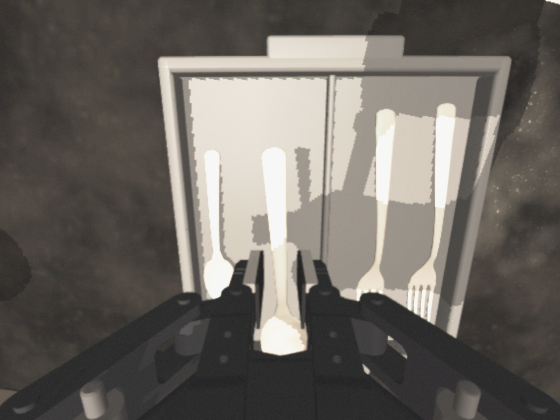

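The spoon is held at (278,200) above the free strip of the spoon lane, and both forks lie in the other lane. I'm lowering and releasing it.

Request:
drive_tool(rows=[[0,0,0,0,0,0.03,0.05],[0,0,0,0,0,0.03,0.05],[0,0,0,0,0,0.016,0.05],[0,0,0,0,0,0.007,0.05],[0,0,0,0,0,0.003,0.05],[0,0,0,0,0,0,0.05],[0,0,0,0,0,0,0.05]])

```text
time: 12.58
tool_pos: [0.4879, 0.1054, 0.01]
tcp_rot: [-0.302, 3.125, 0.0]
wrist_force: [-0.8, -0.3, -0.0]
width: 0.211
grip_force: 38.5
```

Request:
drive_tool(rows=[[0,0,0,0,0,0,0.38],[0,0,0,0,0,0,0.38],[0,0,0,0,0,0,0.38],[0,0,0,0,0,0,0.38],[0,0,0,0,0,-0.01,0.38],[0,0,0,0,0,-0.03,0.38],[0,0,0,0,0,-0.04,0.38],[0,0,0,0,0,-0.04,0.38]])

```text
time: 13.25
tool_pos: [0.4854, 0.1047, 0.1298]
tcp_rot: [0.301, -3.124, 0.0]
wrist_force: [2.3, 0.6, 1.2]
width: 0.379
grip_force: 0.0
```

Request:
drive_tool(rows=[[0,0,0,0,0,-0.04,0.4],[0,0,0,0,0,-0.04,0.5],[0,0,0,0,0,-0.03,0.6],[0,0,0,0,0,0,0.6]])

```text
time: 13.58
tool_pos: [0.4913, 0.1057, 0.2485]
tcp_rot: [-0.3, 3.112, 0.002]
wrist_force: [0.9, -0.6, 0.7]
width: 0.597
grip_force: 0.0
```

```bash
python3 look.py w9 teaspoon:0.01 fork:0.012 tray:0.026
python3 - <<'E'
from h import *
p=read_camera('side')
for k,z in [('teaspoon',.01),('fork',.012),('cap',.18)]:
  for d in masks_of(p,k): print(k,np.round(d['bbox']),round(d['score'],2),axis(p,d['mask'],z))
E
```

```text
t 13.58 tcp [0.4913 0.1057 0.2485] tool y yaw 101.0 q6 -1.6 w 0.6 g 0.0
teaspoon 0.87 [274. 128. 291. 226.] c [0.4897 0.1109] ang 10.6 [ 25. 127.] tool xy [0.0006 0.0055]
fork 0.58 [328. 109. 351. 248.] c [0.4777 0.1816] ang 13.4 [ 25. 183.] tool xy [-0.0011  0.0771]
tray 0.74 [211.  66. 414. 277.] c [0.4839 0.1424] ang 11.1 [232. 271.] tool xy [0.0003 0.0375]
teaspoon [264. 235. 309. 262.] 0.73 (array([0.49030933, 0.10920454]), 10.036031723022461, [26.816387176513672, 127.48612213134766])
teaspoon [168. 220. 200. 251.] 0.52 (array([0.7280097 , 0.27045227]), -2.6297531127929688, [22.650598526000977, 111.22332000732422])
fork [251. 259. 300. 294.] 0.69 (array([0.46099634, 0.18279425]), 12.6182861328125, [19.51211929321289, 155.0199737548828])
cap [324. 118. 347. 142.] 0.65 (array([ 0.57582367, -0.17428665]), -51.37017059326172, [54.939659118652344, 74.95928192138672])
```

Both pieces measure inside their lanes and are let go. Now to the cap.

Request:
drive_tool(rows=[[0,0,0,-0.0033,-0.0365,-0.02,0.6],[0,0,0,-0.0033,-0.0365,-0.02,0.6],[0,0,0,-0.0033,-0.0365,0,1],[0,0,0,-0.0033,-0.0365,0,1],[0,0,0,-0.0033,-0.0365,0,1],[0,0,0,-0.0033,-0.0365,0,1],[0,0,0,-0.0033,-0.0365,0,1],[0,0,0,-0.0033,-0.0365,0,1]])

```text
time: 14.65
tool_pos: [0.5681, -0.1782, 0.2774]
tcp_rot: [0.301, -3.125, -0.002]
wrist_force: [-0.4, 0.6, 1.1]
width: 0.998
grip_force: 0.0
```

Request:
drive_tool(rows=[[0,0,7,0,0,0,1],[0,0,7,0,0,0,1],[0,0,7,0,0,0,1],[0,0,7,0,0,0,1],[0,0,7,0,0,0,1],[0,0,7,0,0,0,1],[0,0,7,0,0,0,1],[0,0,7,0,0,0,1]])

```text
time: 15.32
tool_pos: [0.5678, -0.1763, 0.2772]
tcp_rot: [-1.21, -2.896, 0.0]
wrist_force: [-0.1, -0.2, 0.7]
width: 1.003
grip_force: 0.0
```

Request:
drive_tool(rows=[[0,0,7,0,0,0,1],[0,0,7,0,0,0,1],[0,0,0,0,0,0,1],[0,0,0,0,0,0,1]])

```text
time: 15.65
tool_pos: [0.568, -0.1764, 0.2776]
tcp_rot: [-1.541, -2.735, 0.001]
wrist_force: [-0.9, 0.6, -0.7]
width: 1.001
grip_force: 0.0
```

```bash
python3 look.py w10 cap:0.191 bottle:0.116 coffee_jar:0.19
```

```text
t 15.65 tcp [ 0.568  -0.1764  0.2776] tool y yaw 31.2 q6 -0.89 w 1.0 g 0.0
bottle 0.64 [250. 157. 325. 222.] c [ 0.5672 -0.1645] ang 35.1 [69. 82.] tool xy [0.0105 0.0054]
coffee_jar 0.79 [302. 276. 376. 365.] c [ 0.6627 -0.2412] ang -33.1 [ 63. 106.] tool xy [-0.1045  0.0475]
```

View pics/w10.png

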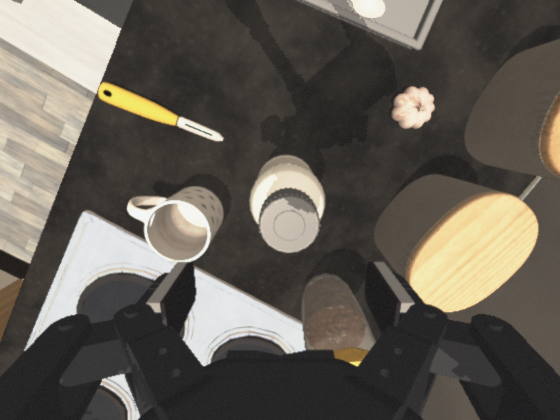

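The cap's top disc is centred at about (289,222). The mug is at (180,235) and the jar lid is near (350,357), mostly hidden behind the gripper.

```bash
cat > capfit.py <<'E'
from h import *
s=status.read_state();p=read_camera('wrist')
M=R.from_rotvec(s['tcp_rot']).as_matrix();print(s['tool_pos'].round(4),s['width'])
g=cv2.medianBlur(cv2.cvtColor(p['color'],cv2.COLOR_RGB2GRAY),3)
for r in (cv2.HoughCircles(g[150:300,200:400],cv2.HOUGH_GRADIENT,1,8,param1=80,param2=14,minRadius=20,maxRadius=42)[0][:6]):
    u=np.array([[r[0]+200,r[1]+150],[r[0]+200+r[2],r[1]+150]])
    P=unproj(p,u,.191,s);print(u[0],r[2],P[0].round(4),'rad',np.linalg.norm(P[1]-P[0]).round(4),'tool',(M.T@(P[0]-s['tool_pos']))[:2].round(4))
P=unproj(p,[[289,222],[350,357]],.191,s);print(P.round(4),(M.T@(P[0]-s['tool_pos'])).round(4))
E
python3 capfit.py
```

```text
[ 0.5683 -0.1765  0.2785] 1.002694327120801
[288.5 223.5] 28.0 [ 0.5765 -0.176   0.191 ] rad 0.0233 tool [-0.0039  0.0073]
[284.5 181.5] 27.7 [ 0.5552 -0.1475  0.191 ] rad 0.0221 tool [0.0315 0.0038]
[288.5 201.5] 38.9 [ 0.5666 -0.1599  0.191 ] rad 0.0316 tool [0.015  0.0071]
[287.5 211.5] 24.5 [ 0.5703 -0.1676  0.191 ] rad 0.0201 tool [0.0065 0.0064]
[280.5 198.5] 31.4 [ 0.5597 -0.1611  0.191 ] rad 0.0255 tool [0.0175 0.0006]
[286.5 192.5] 29.3 [ 0.5613 -0.1544  0.191 ] rad 0.0236 tool [0.0225 0.0054]
[[ 0.5761 -0.1747  0.191 ]
 [ 0.6994 -0.2618  0.191 ]] [-0.0026  0.0077  0.0875]
```

Request:
drive_tool(rows=[[0,0,0,-0.0035,0.0075,0.02,1],[0,0,0,0,0,0.03,1],[0,0,0,0,0,0.03,1],[0,0,0,0,0,0.025,1],[0,0,0,0,0,0.015,1],[0,0,0,0,0,0.004,1],[0,0,0,0,0,0,1],[0,0,0,0,0,0,1]])

```text
time: 16.57
tool_pos: [0.5772, -0.1759, 0.1558]
tcp_rot: [1.546, 2.733, 0.0]
wrist_force: [-0.6, -0.7, -0.2]
width: 1.003
grip_force: 0.0
```

```bash
python3 - <<'E'
from h import *
s=status.read_state();print(s['tool_pos'],s['wrist_force'])
p=read_camera('wrist');cv2.imwrite('pics/w11.png',p['color'][:,:,::-1])
E
python3 capfit.py
```

```text
[ 0.57724204 -0.17588083  0.155756  ] [-0.58874343 -0.66678972 -0.15722672]
[ 0.5778 -0.176   0.1566] 1.0039148127452158
[278.5 199.5] 39.2 [ 0.5529 -0.1353  0.191 ] rad 0.0148 tool [ 0.0477 -0.0003]
[297.5 234.5] 40.3 [ 0.5665 -0.1436  0.191 ] rad 0.0158 tool [0.0336 0.0071]
[260.5 229.5] 40.2 [ 0.5531 -0.1492  0.191 ] rad 0.0157 tool [ 0.0356 -0.0073]
[269.5 220.5] 41.4 [ 0.5542 -0.1442  0.191 ] rad 0.016 tool [ 0.0393 -0.0038]
[305.5 226.5] 30.2 [ 0.5674 -0.1392  0.191 ] rad 0.0117 tool [0.0369 0.0102]
[[ 0.561  -0.1409  0.191 ]
 [ 0.6185 -0.1817  0.191 ]] [ 0.0387  0.0037 -0.0345]
```

View pics/w11.png

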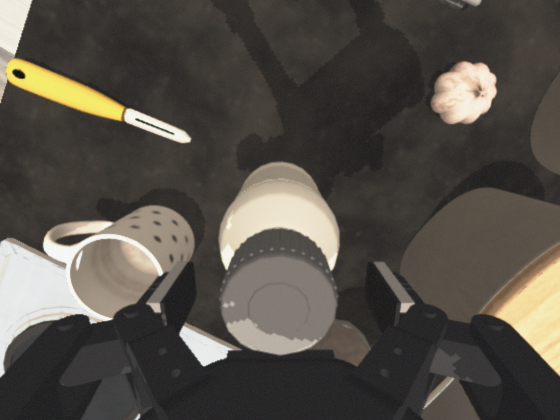

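The cap disc at (279,305) is centred between the fingers at (170, 390). Closing on it.

Request:
drive_tool(rows=[[0,0,0,0,0,0,0.7],[0,0,0,0,0,0,0.6],[0,0,0,0,0,0,0.5],[0,0,0,0,0,0,0.45],[0,0,0,0,0,0,0.45],[0,0,0,0,0,0,0.45]], force=70)

```text
time: 17.17
tool_pos: [0.5769, -0.1762, 0.1564]
tcp_rot: [1.546, 2.733, -0.001]
wrist_force: [-3.6, -0.4, 5.9]
width: 0.599
grip_force: 71.8
```

Run:
```python
from h import *
s=status.read_state();print(s['tool_pos'],s['wrist_force'],s['torque'],s['width'],s['grip_force'])
p=read_camera('wrist');cv2.imwrite('pics/w12.png',p['color'][:,:,::-1])
print(unproj(p,[[279,305]],.191,s))
```

```text
[ 0.57689867 -0.17616263  0.15643133] [-3.55259367 -0.37786246  5.93142794] [-0.10991328  0.32432715 -0.00347871] 0.5993418505993275 71.83804929256439
[[ 0.5758849  -0.17478618  0.191     ]]
```

Request:
drive_tool(rows=[[0,0,0,0,0,0.002,0.45],[0,0,0,0,0,0.002,0.45],[0,0,0,0,0,0.002,0.45],[0,0,0,0,0,0.001,0.45],[0,0,0,0,0,0,0.45],[0,0,0,0,0,0,0.45]])

```text
time: 17.72
tool_pos: [0.5778, -0.1764, 0.152]
tcp_rot: [1.545, 2.731, 0.0]
wrist_force: [-5.4, 0.1, 14.4]
width: 0.605
grip_force: 72.7
```

Request:
drive_tool(rows=[[0,0,0,0,0,0.002,0.45],[0,0,0,0,0,0.002,0.45],[0,0,0,0,0,0.001,0.45],[0,0,0,0,0,0,0.45],[0,0,0,0,0,0,0.45]])

```text
time: 18.13
tool_pos: [0.5804, -0.1772, 0.1523]
tcp_rot: [1.542, 2.725, 0.002]
wrist_force: [-9.5, 1.6, 33.4]
width: 0.602
grip_force: 74.5
```

Fully pressed: z stays put while the force rises to 33 N. Twisting counter-clockwise by 60°.

Request:
drive_tool(rows=[[0,0,-5,0,0,0,0.45],[0,0,-5,0,0,0,0.45],[0,0,-5,0,0,0,0.45],[0,0,-5,0,0,0,0.45],[0,0,-5,0,0,0,0.45],[0,0,-5,0,0,0,0.45]])

```text
time: 18.63
tool_pos: [0.5813, -0.1794, 0.1517]
tcp_rot: [0.777, 3.03, -0.007]
wrist_force: [-4.2, -4.1, 26.7]
width: 0.602
grip_force: 73.8
```

Request:
drive_tool(rows=[[0,0,-5,0,0,0,0.45],[0,0,-5,0,0,0,0.45],[0,0,-5,0,0,0,0.45],[0,0,-5,0,0,0,0.45],[0,0,-5,0,0,0,0.45],[0,0,-5,0,0,0,0.45],[0,0,0,0,0,0,0.45],[0,0,0,0,0,0,0.45]])

```text
time: 19.3
tool_pos: [0.5821, -0.1799, 0.1518]
tcp_rot: [-0.029, 3.128, -0.014]
wrist_force: [-2.3, -5.5, 25.2]
width: 0.604
grip_force: 73.6
```

Run:
```python
from h import *
s=status.read_state();M=R.from_rotvec(s['tcp_rot']).as_matrix()
print(s['tool_pos'],s['wrist_force'],s['torque'],s['width'],s['grip_force'],np.degrees(np.arctan2(M[1,1],M[0,1])),M[:,2])
p=read_camera('wrist');cv2.imwrite('pics/w13.png',p['color'][:,:,::-1])
```

```text
[ 0.58210189 -0.1798739   0.15182085] [-2.3001034 -5.4644595 25.190713 ] [-0.87476253  0.50030887  0.13714507] 0.6037265218657236 73.64676643162966 91.04379947645752 [ 0.0137653  -0.00859575 -0.99986831]
```

Request:
drive_tool(rows=[[0,0,0,0,0,-0.002,0.45],[0,0,0,0,0,-0.002,0.45],[0,0,0,0,0,-0.002,0.45],[0,0,0,0,0,-0.002,0.45],[0,0,0,0,0,-0.002,0.45],[0,0,0,0,0,0,0.45]])

```text
time: 19.85
tool_pos: [0.5791, -0.1772, 0.1558]
tcp_rot: [-0.028, 3.135, -0.005]
wrist_force: [2.7, -4.8, 8.2]
width: 0.602
grip_force: 72.3
```

Request:
drive_tool(rows=[[0,0,0,0,0,-0.002,0.45],[0,0,0,0,0,-0.002,0.45],[0,0,0,0,0,0,0.45]])

```text
time: 20.1
tool_pos: [0.5777, -0.1763, 0.1582]
tcp_rot: [-0.027, 3.139, -0.002]
wrist_force: [2.5, -2.2, 7.0]
width: 0.602
grip_force: 72.3
```

Request:
drive_tool(rows=[[0,0,0,0,0,-0.002,0.45],[0,0,0,0,0,-0.002,0.45],[0,0,0,0,0,0,0.45],[0,0,0,0,0,0,0.45]])

```text
time: 20.43
tool_pos: [0.576, -0.1752, 0.16]
tcp_rot: [0.027, -3.14, -0.001]
wrist_force: [1.3, -1.7, -0.3]
width: 0.6
grip_force: 73.0
```

Request:
drive_tool(rows=[[0,0,0,0,0,-0.002,0.45],[0,0,0,0,0,-0.002,0.45],[0,0,0,0,0,0,0.45],[0,0,0,0,0,0,0.45]])

```text
time: 20.77
tool_pos: [0.5763, -0.1754, 0.1645]
tcp_rot: [0.027, -3.141, -0.001]
wrist_force: [0.8, -1.7, -1.1]
width: 0.602
grip_force: 72.9
```

No pull from the bottle, so the cap is free. Lifting it to about 100 mm above the rim.

Request:
drive_tool(rows=[[0,0,0,0,0,-0.01,0.45],[0,0,0,0,0,-0.015,0.45],[0,0,0,0,0,-0.02,0.45],[0,0,0,0,0,-0.02,0.45],[0,0,0,0,0,-0.02,0.45],[0,0,0,0,0,-0.015,0.45],[0,0,0,0,0,-0.01,0.45],[0,0,0,0,0,0,0.45]])

```text
time: 21.43
tool_pos: [0.5779, -0.1758, 0.2785]
tcp_rot: [-0.028, 3.137, -0.002]
wrist_force: [0.0, -0.1, -0.2]
width: 0.601
grip_force: 73.8
```

Request:
drive_tool(rows=[[0,0,0,0,0,0,0.45],[0,0,0,0,0,0,0.45],[0,0,0,0,0,0,0.45],[0,0,0,0,0,0,0.45]])

```text
time: 21.77
tool_pos: [0.5758, -0.1753, 0.2732]
tcp_rot: [0.027, -3.139, -0.002]
wrist_force: [0.9, -0.3, 0.1]
width: 0.595
grip_force: 73.8
```

Run:
```python
from h import *
s=status.read_state();print(s['tool_pos'],s['tcp_rot'],s['wrist_force'],s['width'],s['grip_force'],abs(s['joint_vel']).max())
p=read_camera('side')
for k,z in [('bottle',.1),('cap',.28),('teaspoon',.01),('fork',.012)]:
  for d in masks_of(p,k): print(k,np.round(d['bbox']),round(d['score'],2),axis(p,d['mask'],z)[0])
cv2.imwrite('pics/end.png',cv2.resize(p['color'][60:330,150:450,::-1],None,fx=2,fy=2))
```

```text
[ 0.57583586 -0.17532264  0.27321074] [ 2.74440125e-02 -3.13884457e+00 -1.54832064e-03] [ 0.90370423 -0.26356572  0.05332212] 0.5952473170990915 73.77304505556822 0.005680875194840395
bottle [312. 122. 348. 174.] 0.7 [ 0.57765222 -0.17315331]
cap [337.  92. 356. 112.] 0.74 [ 0.57016583 -0.18866257]
teaspoon [168. 219. 197. 251.] 0.75 [0.73084827 0.26192261]
teaspoon [266. 233. 307. 261.] 0.73 [0.49111185 0.10846111]
teaspoon [217. 202. 342. 319.] 0.31 [0.48962506 0.13914795]
fork [250. 260. 298. 294.] 0.56 [0.46430862 0.18241663]
```

View pics/end.png

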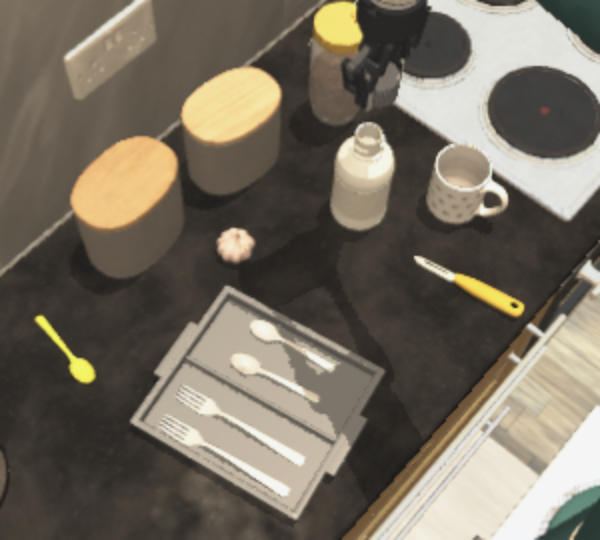

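The bottle is open and upright at (362,180), and the cap is held above it at (380,90). The fork pair and the spoon pair lie in their lanes.

```bash
python3 -c "
from workcell import workorder
print(workorder.finish_job())"
```

```text
the job is handed in; nothing more can be done
None
```

I handed the job in: the fork and teaspoon lie in their matching lanes, the bottle is open and upright where it stood, and the gripper holds the cap level about 95 mm above its mouth; no verdict came back.

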